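# Centre the show stone on its plinth

## Task

The narrow upright stone stands off to one side on its round wooden plinth: nudge it with light taps or gentle pushes of the fingertips until it stands upright in the middle of the plinth, with an even rim all round. Do not grip it, lift it, tip it over or knock it off, and leave the plinth and everything else on the table where it is.

Things in the scene. Friction and masses are not known exactly. Their poses are not given: they have to be found in the camera images.
- stone: Upright, wobbly grey stone, 62 mm tall, 0.1 to 0.17 kg, roughly round: flat foot 28 mm across; belly radius 20 to 22.5 mm, 14 to 20 mm above the foot; blunt top 14 mm across. Origin: centre of its underside, z up. It starts on the plinth, 18 to 30 mm off centre to any side. Pushed level at the belly or lower it slides (friction about 0.6); pushed higher up it tips over.
- plinth: Low round turned plinth of brown wood, loose, about 0.6 kg, flat top 100 mm across, widest 106 mm at the bottom, 45 mm high. Origin at the centre of its underside: the middle of its top lies 45 mm above it. It stands on the table (height 0).
- block: Neighbour, to be left alone: loose square block of brown wood, 120 x 120 x 30 mm, carrying the broad flat stone. Origin at the centre of its underside.
- flat_stone: Neighbour, to be left alone: broad flat stone about 84 x 64 mm, 30 mm tall, lying on the square block. Origin at the centre of its underside.
- pebble_a: Loose pebble, about 30 mm across, 20 mm tall, on the table between plinth and block. Origin at the centre of its underside.
- pebble_b: Loose pebble, about 33 mm across, 20 mm tall, on the table beyond the plinth. Origin at the centre of its underside.
- glue: White bottle, 36 mm across, 85 mm tall, standing. Origin at the centre of its underside.
- jar: Jar with a black cap, 60 mm across, 70 mm tall, standing. Origin at the centre of its underside.
- brush: Brush lying on the table on the robot's side of the plinth, 190 mm long along its x axis, under 35 mm high. Origin at the middle of its length, on the table.
- scraper: Flat scraper lying on the table, 190 mm long along its x axis, under 35 mm high. Origin at the middle of its length, on the table.
Mind the look-alikes: they are no part of the job. Leave any blue or orange look-alike of the stone alone.

How it is judged:
By the outcome, as a careful person would: the job done as asked, in the order asked, and still so for the second after the job is handed in, with the robot touching nothing.
It also fails if it takes over 42 s, if anything falls off the work surface, if the arm or the gripper's body presses on something with over 40 N, if the wrist force passes 120 N, or if a joint passes its speed limit or range.

## Robot

A 6-joint arm with a two-finger parallel gripper is mounted at the origin on the work surface. World frame = base frame: x ahead of the robot, y to its left, z up, the work surface at z = 0. Lengths are in m, angles in degrees, forces in N, time in s.
With the tool pointing down it reaches from about 0.275 to 0.725 m from the base axis. Payload 15.9 kg.
Tool frame: the origin (TCP) lies midway between the tips of the shut fingers; the grasp point (between the pads) lies 19 mm behind it; z points along the fingers, y is the line along which they close (so a half turn about z gives the same grasp; the last joint's range is limited). The gripper opens to 85 mm and grips with 20 to 120 N. Pads are 22 mm wide; open, the fingers measure 114 mm over their backs; the gripper's body (76 mm by 85 mm) begins 54 mm behind the grasp point. The pads swing forward as they close: fully open they stand 13 mm farther back than shut.
Start: joints at [65.26, 12.198, -1.971, 75.831, 0, 90], TCP at [0.209, 0.454, 0.231] pointing down, gripper open.
Joint ranges: [-170.91, 170.91], [-42.67, 98.43], [-65.05, 77.54], [-120.47, 116.71], [-90, 82.35], [-180, 180]. Speed limits (degrees/s): [108.29, 108.29, 136.94, 147.25, 180, 180].

## Interface

Orientations are given as [roll, pitch, yaw] about the fixed x, y, z axes, in that order (R = Rz(yaw) Ry(pitch) Rx(roll)).
In Python, from bench import arm, viewer, job_done gives the robot as it stands.
- The arm moves only by the tool apply_moves, never from a script. Its argument "motion" is a list of rows, each an object of numbers: "fingers": the finger opening in mm, from 0 to 85.4; "tx", "ty", "tz": the shift along the world's x, y, z in mm; "twist": the turn about the world's z in rad. In form: [{"fingers": .., "tx": .., "ty": .., "tz": .., "twist": ..}, ...]. A call has 1 to 12 rows; each row shifts and turns the commanded pose from where the row before left it; what a row does not reach is not made up. A row lasts 1/10 s, in which the tool goes at most 50 mm and 8.59 degrees, less where a joint would pass 70% of its speed; a pose out of reach is approached as far as the arm can. A call is refused whole if a number of a shift passes 50 or a number of a turn 0.15, either way. A call with a gripper value outside its range is refused whole. The fingers move at their own pace and stop on an object; the grip force is fixed at half the most. Time passes only in rows, so rows that do not move let the fingers close. It gives the time, the measured TCP pose, the force, the opening and the grip force at its end, in the units of the state.
- arm.get_obs(): the state, without advancing time (a new reading comes with each control period).
- viewer.capture(name): name is "scene" or "top" or "wrist"; returns a dict with "image" (420x560x3 uint8, red, green, blue), "fx", "fy", "cx", "cy" (pixels), "dist_coeffs" ([k1, k2, p1, p2, k3] as OpenCV has them; the pictures are not rectified), "rvec" (rotation vector, rad) and "tvec" (3), from world to camera coordinates, as OpenCV has them. Camera axes: x right, y down, z forward; pixel columns grow to the right and rows downward; lengths in m; the calibration is good to about 2 mm. A picture is of the moment at which its call begins. There is no depth.
- job_done(): hands the job in; it is judged then, once.
The state is a dict: "time_s": time; "qpos": joint angles; "joint_velocities": joint speeds; "joint_efforts": joint torques, N m; "tcp_pos": TCP position; "tcp_rot": TCP orientation; "ft_force": force on the tool from outside, world axes, zero at the start; "torque": the same for the moment, N m; "opening": finger opening in m; "finger_force": force on a finger pad.
Only numpy, scipy, OpenCV 4.12 (cv2) and the standard library are available. Lean on these libraries where they do the work, as an engineer would, in place of code of your own. Each camera call takes 0.05 s, during which the arm holds its last target. There are 200 camera calls.

## Working session

There is one attempt and no reset: what is moved stays moved. The work goes in short steps, Python scripts to look and compute and a tool call to move; the robot and the scene stay as the last step left them, time stands still between calls to the robot, and variables do not carry over. Pictures are saved under pics/ and viewed, at most 10 in all, crops included, and the job is handed in when it is done.

Besides the shell and the picture viewer there is one more tool, called after "Call:" as name(argument=value, ...), one argument or row to a line, values as JSON. apply_moves: Moves the arm, as the interface text tells. Its arguments: {"type":"object","properties":{"motion":{"type":"array","items":{"type":"object","properties":{"fingers":{"type":"number"},"tx":{"type":"number"},"ty":{"type":"number"},"tz":{"type":"number"},"twist":{"type":"number"}}}}},"required":["motion"]}

```bash
mkdir -p pics
cat > h.py <<'E'
import cv2, numpy as np
from bench import arm, viewer, job_done
def cap(n,f=None):
    c=viewer.capture(n)
    if f: cv2.imwrite('pics/'+f,c['image'][:,:,::-1])
    c['K']=np.array([[c['fx'],0,c['cx']],[0,c['fy'],c['cy']],[0,0,1.]]);c['d']=np.array(c['dist_coeffs'],float)
    c['R']=cv2.Rodrigues(np.array(c['rvec'],float))[0];c['t']=np.array(c['tvec'],float).ravel();return c
def ray(c,u,v,z):
    p=cv2.undistortPoints(np.array([[[u,v]]],float),c['K'],c['d'])[0,0]
    d=c['R'].T@np.array([p[0],p[1],1]);o=-c['R'].T@c['t'];return o+d*(z-o[2])/d[2]
def proj(c,P):
    return cv2.projectPoints(np.array(P,float).reshape(-1,3),np.array(c['rvec'],float),c['t'],c['K'],c['d'])[0].reshape(-1,2)
E
python3 - <<'E'
from h import *
for n in('scene','top'):
    c=cap(n,n+'0.png');print(n,-c['R'].T@c['t'])
a=cv2.imread('pics/scene0.png');b=cv2.imread('pics/top0.png')
o=arm.get_obs();print(o)
E
```

```text
scene [ 1.29989924 -0.37606514  0.71255293]
top [0.39544299 0.00420965 0.86516045]
{'time_s': 0.1, 'qpos': array([ 6.52604618e+01,  1.22196239e+01, -2.00386938e+00,  7.58308057e+01,
        7.93405377e-04,  8.99990997e+01]), 'joint_velocities': array([ 0.06322299,  0.02363569,  0.07233005, -0.01851173, -0.03105836,
        0.01943467]), 'joint_efforts': array([ 6.87381380e-04, -6.87249327e+01,  4.87804091e+01,  1.22563698e-02,
        5.62172909e-05,  1.73653518e-07]), 'tcp_pos': array([0.20911837, 0.45384119, 0.2308916 ]), 'tcp_rot': array([-1.79945701e+02, -7.94258222e-04,  1.55261361e+02]), 'ft_force': array([-0.90739155, -0.17479848,  0.00558316]), 'torque': array([-0.00841097, -0.02294215,  0.03536599]), 'finger_force': 0.0, 'opening': 0.08543278012583379}
```

View pics/top0.png

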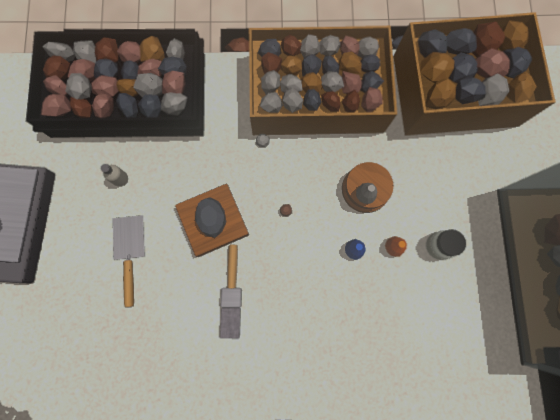

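View pics/scene0.png

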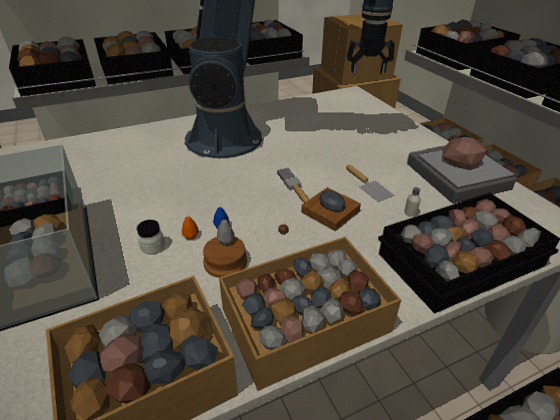

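The top view shows the plinth near (368,187) with the grey stone at about (367,193). The blue and orange look-alikes are at (355,249) and (397,246), and the crates lie beyond. Next I'll enlarge this area.

Run:
```python
from h import *
a=cv2.imread('pics/top0.png')[155:225,330:410];b=cv2.imread('pics/scene0.png')[210:280,190:270]
cv2.imwrite('pics/z0.png',np.hstack([cv2.resize(x,(400,350),interpolation=cv2.INTER_CUBIC) for x in(a,b)]))
c=cap('top')
print(ray(c,368,187,.045),ray(c,397,245,.02),ray(c,355,249,.02))
```

```text
[ 0.59992757 -0.19555206  0.045     ] [ 0.47923874 -0.25460539  0.02      ] [ 0.47242713 -0.16572821  0.02      ]
```

View pics/z0.png

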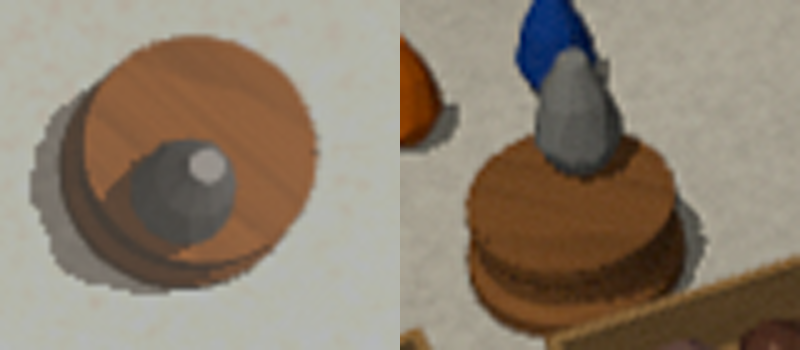

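The crop (5x) shows the plinth top disc centred near crop pixel (200,151). The stone's belly centre is near (183,194) and its cap near (207,166). In the scene crop the disc centre is near (171,200).

Run:
```python
from h import *
c=cap('top');s=cap('scene')
T=lambda x,y:(330+x/5-.4,155+y/5-.4); S=lambda x,y:(190+x/5-.4,210+y/5-.4)
P=ray(c,*T(200,151),.045);print('plinth top',P,'scene',ray(s,*S(171,200),.045))
print('stone belly',ray(c,*T(183,194),.062),'cap',ray(c,*T(207,166),.107), 'scene cap',ray(s,*S(172,55),.105))
# overlay check
th=np.linspace(0,2*np.pi,60)
for n,f in(('top',T),('scene',S)):
    k=c if n=='top' else s
    q=proj(k,np.c_[P[0]+.05*np.cos(th),P[1]+.05*np.sin(th),0*th+.045]);o=f(0,0)
    q=(q-o)*5;print(n,q.min(0),q.max(0))
```

```text
plinth top [ 0.60463379 -0.19921904  0.045     ] scene [ 0.61032602 -0.19914008  0.045     ]
stone belly [ 0.5822268  -0.18686508  0.062     ] cap [ 0.5827587  -0.18617858  0.107     ] scene cap [ 0.5784932 -0.1831285  0.105    ]
top [81.28561524 37.19996403] [318.91142725 267.30973833]
scene [ 60.87701186 123.14314419] [271.97511622 268.04869016]
```

Call:
apply_moves(
  motion=[
    {"tx": 9, "ty": -17, "fingers": 25},
    {"tx": 18, "ty": -34, "fingers": 25},
    {"tx": 18, "ty": -34, "fingers": 25},
    {"tx": 18, "ty": -34, "fingers": 25},
    {"tx": 18, "ty": -34, "fingers": 25},
    {"tx": 18, "ty": -34, "fingers": 25},
    {"tx": 18, "ty": -34, "fingers": 25},
    {"tx": 18, "ty": -34, "fingers": 25},
    {"tx": 18, "ty": -34, "fingers": 25},
    {"tx": 18, "ty": -34, "fingers": 25},
    {"tx": 18, "ty": -34, "fingers": 25},
    {"tx": 18, "ty": -34, "fingers": 25},
  ],
)

```text
schema error: expected keys fingers, tx, ty, tz, twist
```

Call:
apply_moves(
  motion=[
    {"tx": 18, "ty": -34, "twist": -0.04, "fingers": 25},
    {"tx": 18, "ty": -34, "twist": -0.035, "fingers": 25},
    {"tx": 18, "ty": -34, "fingers": 25},
    {"tx": 18, "ty": -34, "fingers": 25},
    {"tx": 18, "ty": -34, "fingers": 25},
    {"tx": 18, "ty": -34, "fingers": 25},
    {"tx": 9, "ty": -17, "fingers": 25},
    {"fingers": 25},
    {"fingers": 25},
  ],
)

```text
schema error: expected keys fingers, tx, ty, tz, twist
```

Run:
```python
from h import *
o=arm.get_obs();print(o['tcp_pos'],o['tcp_rot'],o['opening'],o['time_s'])
c=cap('wrist','w0.png');print(-c['R'].T@c['t'],proj(c,[[.605,-.199,.045],[.5825,-.1865,.062]]))
```

```text
[0.20918316 0.45396797 0.2310795 ] [-1.79971363e+02  6.78575131e-04  1.55261729e+02] 0.08502491320284256 0.25
[0.13238912 0.48864585 0.37305286] [[ 57.60866424 503.87803269]
 [ 49.77108632 505.7648029 ]]
```

View pics/w0.png

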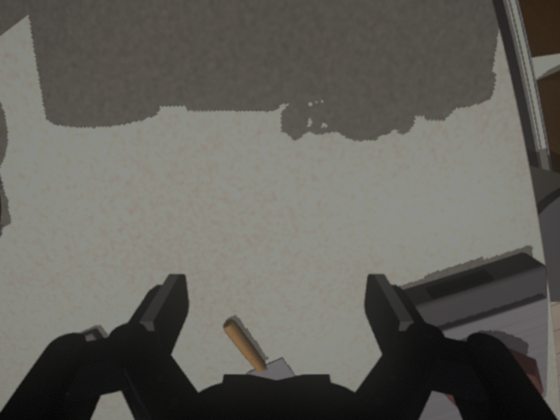

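The wrist view shows only the open fingers over the table. Both move calls were refused because each row needs all five keys, so I'm resending them in full.

Call:
apply_moves(
  motion=[
    {"tx": 9, "ty": -17, "tz": 0, "twist": 0, "fingers": 25},
    {"tx": 18, "ty": -34, "tz": 0, "twist": 0, "fingers": 25},
    {"tx": 18, "ty": -34, "tz": 0, "twist": 0, "fingers": 25},
    {"tx": 18, "ty": -34, "tz": 0, "twist": 0, "fingers": 25},
    {"tx": 18, "ty": -34, "tz": 0, "twist": 0, "fingers": 25},
    {"tx": 18, "ty": -34, "tz": 0, "twist": 0, "fingers": 25},
    {"tx": 18, "ty": -34, "tz": 0, "twist": 0, "fingers": 25},
    {"tx": 18, "ty": -34, "tz": 0, "twist": 0, "fingers": 25},
    {"tx": 18, "ty": -34, "tz": 0, "twist": 0, "fingers": 25},
    {"tx": 18, "ty": -34, "tz": 0, "twist": 0, "fingers": 25},
    {"tx": 18, "ty": -34, "tz": 0, "twist": 0, "fingers": 25},
    {"tx": 18, "ty": -34, "tz": 0, "twist": 0, "fingers": 25},
  ],
)

```text
time_s: 1.5
tcp_pos: [0.4167, 0.0615, 0.2314]
tcp_rot: [180.0, 0.0, 155.3]
ft_force: [0.7, 0.1, -0.3]
opening: 0.0246
finger_force: 0.0
```

Call:
apply_moves(
  motion=[
    {"tx": 18, "ty": -34, "tz": 0, "twist": -0.04, "fingers": 25},
    {"tx": 18, "ty": -34, "tz": 0, "twist": -0.035, "fingers": 25},
    {"tx": 18, "ty": -34, "tz": 0, "twist": 0, "fingers": 25},
    {"tx": 18, "ty": -34, "tz": 0, "twist": 0, "fingers": 25},
    {"tx": 18, "ty": -34, "tz": 0, "twist": 0, "fingers": 25},
    {"tx": 18, "ty": -34, "tz": 0, "twist": 0, "fingers": 25},
    {"tx": 9, "ty": -17, "tz": 0, "twist": 0, "fingers": 25},
    {"tx": 0, "ty": 0, "tz": 0, "twist": 0, "fingers": 25},
    {"tx": 0, "ty": 0, "tz": 0, "twist": 0, "fingers": 25},
  ],
)

```text
time_s: 2.4
tcp_pos: [0.5331, -0.158, 0.231]
tcp_rot: [-180.0, -0.0, 150.9]
ft_force: [-0.4, 0.7, 0.2]
opening: 0.0251
finger_force: 0.0
```

Run:
```python
from h import *
o=arm.get_obs();print(o['tcp_pos'],o['tcp_rot'],o['opening'],o['time_s'],o['qpos'])
c=cap('wrist','w1.png');print(-c['R'].T@c['t'],proj(c,[[.605,-.199,.045],[.5825,-.1865,.062],[.5825,-.1865,.107]]))
```

```text
[ 0.53306012 -0.15795312  0.23099357] [-1.79998655e+02 -3.92285945e-02  1.50922508e+02] 0.02512998684875542 2.4 [-1.65093884e+01  1.89787783e+01  6.98930455e+00  7.80491076e+01
  7.22297575e-03  1.25681003e+01]
[ 0.45921561 -0.11769038  0.37300563] [[275.90970362 255.59896629]
 [275.88622858 241.38447935]
 [275.85801513 261.1172659 ]]
```

View pics/w1.png

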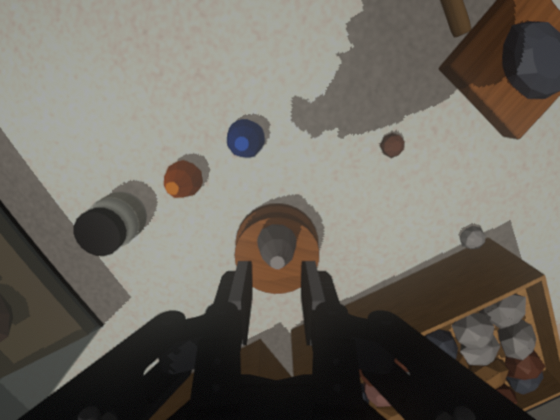

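The wrist view puts the stone at (276,243) and the plinth centre at (276,251), both in line between the fingers. The approach line is good, so I'll descend and close in.

Call:
apply_moves(
  motion=[
    {"tx": 0, "ty": 0, "tz": -20, "twist": 0, "fingers": 25},
    {"tx": 0, "ty": 0, "tz": -35, "twist": 0, "fingers": 25},
    {"tx": 0, "ty": 0, "tz": -40, "twist": 0, "fingers": 25},
    {"tx": 0, "ty": 0, "tz": -40, "twist": 0, "fingers": 25},
    {"tx": 0, "ty": 0, "tz": -25, "twist": 0, "fingers": 25},
    {"tx": 0, "ty": 0, "tz": -12, "twist": 0, "fingers": 25},
    {"tx": 0, "ty": 0, "tz": -7, "twist": 0, "fingers": 25},
    {"tx": 0, "ty": 0, "tz": 0, "twist": 0, "fingers": 25},
    {"tx": 3.5, "ty": -2, "tz": 0, "twist": 0, "fingers": 25},
    {"tx": 3.5, "ty": -2, "tz": 0, "twist": 0, "fingers": 25},
    {"tx": 3.5, "ty": -2, "tz": 0, "twist": 0, "fingers": 25},
    {"tx": 0, "ty": 0, "tz": 0, "twist": 0, "fingers": 25},
  ],
)

```text
time_s: 3.65
tcp_pos: [0.5446, -0.1643, 0.0527]
tcp_rot: [180.0, 0.1, 150.9]
ft_force: [-0.0, 0.1, 0.8]
opening: 0.0251
finger_force: 0.0
```

Run:
```python
from h import *
o=arm.get_obs();print(o['tcp_pos'],o['ft_force'],o['time_s'])
c=cap('wrist');s=cap('scene');t=cap('top')
cv2.imwrite('pics/z1.png',np.hstack([cv2.resize(x[:,:,::-1],(390,450),interpolation=cv2.INTER_CUBIC) for x in(c['image'][180:420,176:384],s['image'][200:290,190:268])]))
```

```text
[ 0.54457613 -0.16433012  0.05270692] [-0.03476106  0.07287493  0.76502732] 3.65
```

View pics/z1.png

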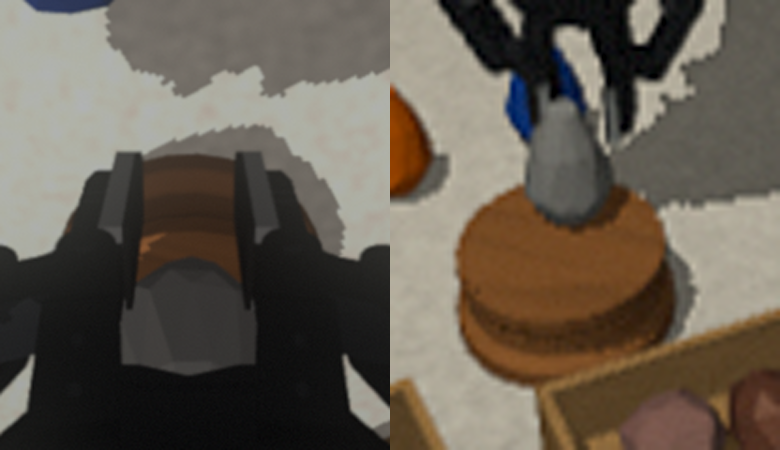

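The fingers straddle the line behind the stone at belly height with no contact yet. Starting the slow push.

Call:
apply_moves(
  motion=[
    {"tx": 1.7, "ty": -1, "tz": -2, "twist": 0, "fingers": 25},
    {"tx": 1.7, "ty": -1, "tz": 0, "twist": 0, "fingers": 25},
    {"tx": 1.7, "ty": -1, "tz": 0, "twist": 0, "fingers": 25},
    {"tx": 1.7, "ty": -1, "tz": 0, "twist": 0, "fingers": 25},
    {"tx": 1.7, "ty": -1, "tz": 0, "twist": 0, "fingers": 25},
    {"tx": 1.7, "ty": -1, "tz": 0, "twist": 0, "fingers": 25},
    {"tx": 1.7, "ty": -1, "tz": 0, "twist": 0, "fingers": 25},
    {"tx": 1.7, "ty": -1, "tz": 0, "twist": 0, "fingers": 25},
    {"tx": 1.7, "ty": -1, "tz": 0, "twist": 0, "fingers": 25},
    {"tx": 1.7, "ty": -1, "tz": 0, "twist": 0, "fingers": 25},
    {"tx": 1.7, "ty": -1, "tz": 0, "twist": 0, "fingers": 25},
    {"tx": 1.7, "ty": -1, "tz": 0, "twist": 0, "fingers": 25},
  ],
)

```text
time_s: 5.0
tcp_pos: [0.5642, -0.176, 0.0503]
tcp_rot: [-180.0, -0.0, 151.0]
ft_force: [-0.1, -0.0, 1.0]
opening: 0.025
finger_force: 0.3
```

Run:
```python
from h import *
o=arm.get_obs();print(o['tcp_pos'],o['ft_force'],o['time_s'])
c=cap('wrist');s=cap('scene');t=cap('top')
cv2.imwrite('pics/z2.png',np.hstack([cv2.resize(x[:,:,::-1],(390,450),interpolation=cv2.INTER_CUBIC) for x in(c['image'][180:420,176:384],s['image'][200:290,190:268])]))
```

```text
[ 0.56422376 -0.17598089  0.05026387] [-0.07328322 -0.02823466  1.02087637] 5.0
```

View pics/z2.png

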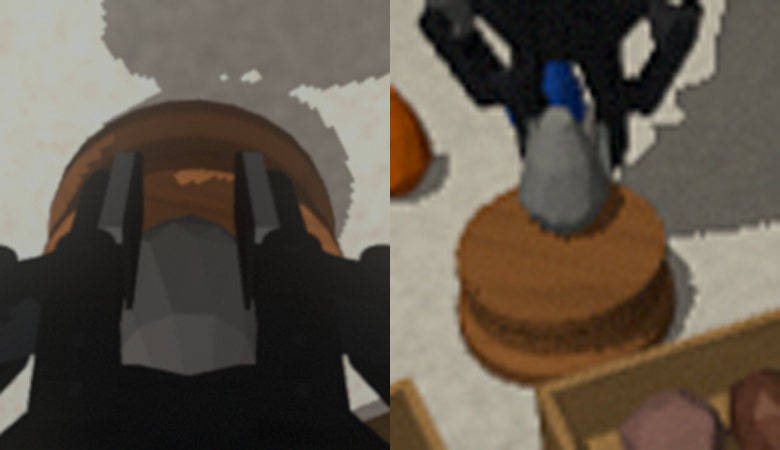

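The stone is upright between the fingertips. Its foot moved about 5–7 mm towards the middle, from crop y 225 to 232 in the scene view. Continuing about 15 mm, then backing off to look.

Call:
apply_moves(
  motion=[
    {"tx": 1.7, "ty": -0.95, "tz": 0, "twist": 0, "fingers": 25},
    {"tx": 1.7, "ty": -0.95, "tz": 0, "twist": 0, "fingers": 25},
    {"tx": 1.7, "ty": -0.95, "tz": 0, "twist": 0, "fingers": 25},
    {"tx": 1.7, "ty": -0.95, "tz": 0, "twist": 0, "fingers": 25},
    {"tx": 1.7, "ty": -0.95, "tz": 0, "twist": 0, "fingers": 25},
    {"tx": 1.7, "ty": -0.95, "tz": 0, "twist": 0, "fingers": 25},
    {"tx": 1.7, "ty": -0.95, "tz": 0, "twist": 0, "fingers": 25},
    {"tx": 1, "ty": -0.55, "tz": 0, "twist": 0, "fingers": 25},
    {"tx": 0, "ty": 0, "tz": 0, "twist": 0, "fingers": 25},
  ],
)

```text
time_s: 6.05
tcp_pos: [0.5772, -0.1832, 0.0503]
tcp_rot: [-180.0, 0.0, 151.0]
ft_force: [-0.1, 0.3, -0.1]
opening: 0.0246
finger_force: 0.0
```

Call:
apply_moves(
  motion=[
    {"tx": -2, "ty": 1, "tz": 0, "twist": 0, "fingers": 25},
    {"tx": -5, "ty": 3, "tz": 0, "twist": 0, "fingers": 25},
    {"tx": -10, "ty": 6, "tz": 0, "twist": 0, "fingers": 25},
    {"tx": -14, "ty": 8, "tz": 0, "twist": 0, "fingers": 25},
    {"tx": -20, "ty": 11, "tz": 40, "twist": 0, "fingers": 25},
    {"tx": -25, "ty": 14, "tz": 40, "twist": 0, "fingers": 25},
    {"tx": -40, "ty": 20, "tz": 30, "twist": 0, "fingers": 25},
    {"tx": -40, "ty": 20, "tz": 20, "twist": 0, "fingers": 25},
    {"tx": -40, "ty": 20, "tz": 0, "twist": 0, "fingers": 25},
    {"tx": -40, "ty": 25, "tz": 0, "twist": 0, "fingers": 25},
    {"tx": 0, "ty": 0, "tz": 0, "twist": 0, "fingers": 25},
  ],
)

```text
time_s: 7.15
tcp_pos: [0.3394, -0.0546, 0.1781]
tcp_rot: [180.0, -0.0, 151.0]
ft_force: [0.3, 0.2, 1.0]
opening: 0.025
finger_force: 0.0
```

Run:
```python
from h import *
o=arm.get_obs();print(o['tcp_pos'],o['ft_force'],o['time_s'])
s=cap('scene','scene3.png');t=cap('top','top3.png')
cv2.imwrite('pics/z3.png',np.hstack([cv2.resize(x[:,:,::-1],(400,350),interpolation=cv2.INTER_CUBIC) for x in(t['image'][155:225,330:410],s['image'][210:280,190:270])]))
```

```text
[ 0.33937568 -0.05464041  0.17809584] [0.30856254 0.19117387 1.02436321] 7.15
```

View pics/z3.png

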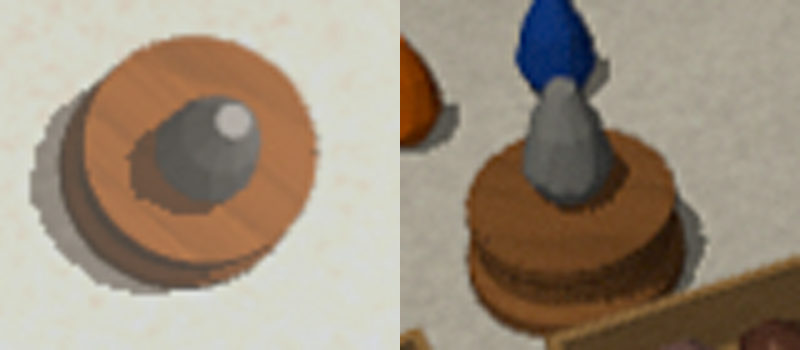

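The stone is upright with its belly centre near crop (207,149) and cap at (233,120). The plinth hasn't moved: its disc still runs 83–317 by 36–266. Next I'll compute what's left to go.

Run:
```python
from h import *
from scipy.optimize import minimize
t=cap('top');s=cap('scene')
print(ray(t,330+207.5/5-.4,155+148.5/5-.4,.062),ray(t,330+233/5-.4,155+120/5-.4,.107))
# silhouette fits: brown disc and grey stone by colour, IoU of model outlines
th=np.linspace(0,2*np.pi,48)
def rings(x,y,prof): return np.vstack([np.c_[x+r*np.cos(th),y+r*np.sin(th),0*th+z] for r,z in prof])
stone=[(.014,.045),(.0212,.059),(.0212,.065),(.007,.107)]; pl=[(.05,.045)]
def hull(c,P,k=8):
    q=((proj(c,P)-off)*k).astype(np.int32);m=np.zeros((70*k,80*k),np.uint8);cv2.fillConvexPoly(m,cv2.convexHull(q),1);return m
for n,c,off in(('top',t,np.array([330,155])-.5),('scene',s,np.array([190,210])-.5)):
    o=off.astype(int)+1;o=np.array([330,155]) if n=='top' else np.array([190,210])
    im=cv2.resize(c['image'][o[1]:o[1]+70,o[0]:o[0]+80],(640,560),interpolation=cv2.INTER_CUBIC)
    h=cv2.cvtColor(im,cv2.COLOR_RGB2HSV).astype(int)
    g=((h[...,1]<45)&(h[...,2]<(150))).astype(np.uint8)
    sp=np.zeros_like(g);cv2.circle(sp,tuple(int(v) for v in (proj(c,[[.603,-.198,.07]])[0]-off)*8),170,1,-1)
    near=hull(c,rings(.603,-.198,[(.03,.045),(.03,.07),(.016,.115)]))
    g=cv2.morphologyEx(g*near,cv2.MORPH_OPEN,np.ones((9,9)))
    f=lambda p:1-(lambda m:(m&g).sum()/(m|g).sum())(hull(c,rings(p[0]/1e3,p[1]/1e3,stone)))
    r=minimize(f,[603,-198],method='Nelder-Mead',options=dict(initial_simplex=[[603,-198],[609,-198],[603,-192]]));print(n,r.x,r.fun)
```

```text
[ 0.60130225 -0.19816203  0.062     ] [ 0.60105144 -0.19750807  0.107     ]
top [ 601.15573418 -198.25519824] 0.1933499732572651
scene [ 597.89278593 -195.75736559] 0.11963652482269505
```

Call:
apply_moves(
  motion=[
    {"tx": 10, "ty": -5, "tz": 32, "twist": 0, "fingers": 25},
    {"tx": 30, "ty": -16, "tz": 30, "twist": 0, "fingers": 25},
    {"tx": 35, "ty": -19, "tz": 30, "twist": 0, "fingers": 25},
    {"tx": 40, "ty": -22, "tz": 0, "twist": 0, "fingers": 25},
    {"tx": 40, "ty": -22, "tz": 0, "twist": 0, "fingers": 25},
    {"tx": 40, "ty": -22, "tz": 0, "twist": 0, "fingers": 25},
    {"tx": 35, "ty": -19, "tz": 0, "twist": 0, "fingers": 25},
    {"tx": 20, "ty": -10, "tz": 0, "twist": 0, "fingers": 25},
    {"tx": 0, "ty": 0, "tz": 0, "twist": 0, "fingers": 25},
    {"tx": 0, "ty": 0, "tz": 0, "twist": 0, "fingers": 25},
  ],
)

```text
time_s: 8.35
tcp_pos: [0.5942, -0.1921, 0.2688]
tcp_rot: [-180.0, -0.1, 150.9]
ft_force: [0.0, -0.1, 0.4]
opening: 0.0252
finger_force: 0.0
```

Run:
```python
from h import *
c=cap('wrist');print(-c['R'].T@c['t'],arm.get_obs()['tcp_pos'])
th=np.linspace(0,2*np.pi,72)
ring=lambda x,y,r,z:proj(c,np.c_[x+r*np.cos(th),y+r*np.sin(th),0*th+z])
A=ring(.605,-.199,.05,.045);o=np.floor(A.mean(0)-[60,50]).astype(int);print('crop',o,A.mean(0))
im=c['image'][max(o[1],0):o[1]+100,o[0]:o[0]+120,::-1]
z=cv2.resize(im,None,fx=6,fy=6,interpolation=cv2.INTER_CUBIC)
for q,col in((A,(0,255,0)),(ring(.6012,-.198,.0212,.062),(255,255,0)),(ring(.6012,-.198,.007,.107),(0,0,255))):
    cv2.polylines(z,[((q-[o[0],max(o[1],0)]+.5)*6).astype(np.int32)],True,col,1)
cv2.imwrite('pics/w4.png',z);print(z.shape)
```

```text
[ 0.52052362 -0.15188485  0.41084977] [ 0.59382866 -0.19175702  0.26947413]
crop [216 138] [276.35442447 188.37908516]
(600, 720, 3)
```

View pics/w4.png

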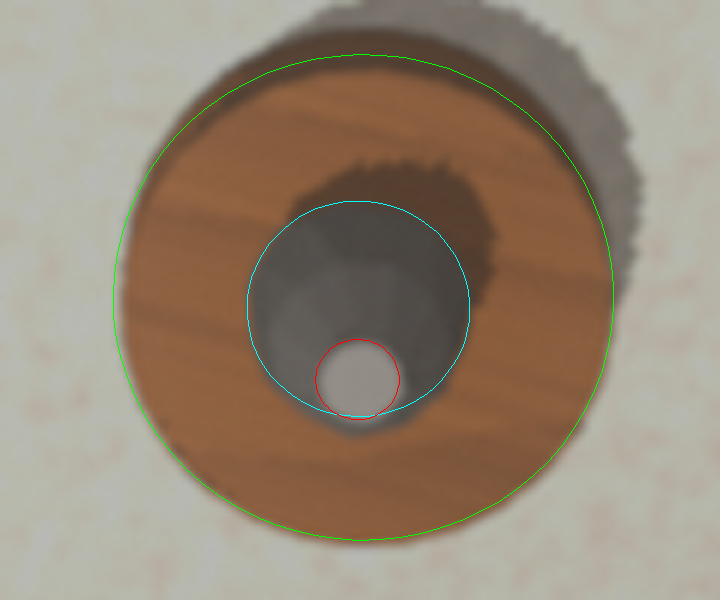

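The wrist close-up shows the real disc centred at about (367,307), with the stone's foot centre near (359,282). So the stone needs about 5.2 mm more along the push direction and about 1.4 mm to the image right.

Call:
apply_moves(
  motion=[
    {"tx": -15, "ty": 9, "tz": 0, "twist": 0, "fingers": 25},
    {"tx": -23, "ty": 13, "tz": 0, "twist": 0, "fingers": 25},
    {"tx": 0, "ty": 0, "tz": 0, "twist": 0, "fingers": 25},
    {"tx": 0, "ty": 0, "tz": -20, "twist": 0, "fingers": 25},
    {"tx": 0, "ty": 0, "tz": -40, "twist": 0, "fingers": 25},
    {"tx": 0, "ty": 0, "tz": -45, "twist": 0, "fingers": 25},
    {"tx": 0, "ty": 0, "tz": -45, "twist": 0, "fingers": 25},
    {"tx": 0, "ty": 0, "tz": -35, "twist": 0, "fingers": 25},
    {"tx": 0, "ty": 0, "tz": -20, "twist": 0, "fingers": 25},
    {"tx": 0, "ty": 0, "tz": -10, "twist": 0, "fingers": 25},
    {"tx": 0, "ty": 0, "tz": 0, "twist": 0, "fingers": 25},
    {"tx": 0, "ty": 0, "tz": 0, "twist": 0, "fingers": 25},
  ],
)

```text
time_s: 9.6
tcp_pos: [0.5566, -0.1697, 0.0565]
tcp_rot: [180.0, 0.1, 151.0]
ft_force: [0.6, 0.1, 0.4]
opening: 0.025
finger_force: 0.0
```

Call:
apply_moves(
  motion=[
    {"tx": 3, "ty": -1.7, "tz": -6, "twist": 0, "fingers": 25},
    {"tx": 3.5, "ty": -2, "tz": 0, "twist": 0, "fingers": 25},
    {"tx": 3.5, "ty": -2, "tz": 0, "twist": 0, "fingers": 25},
    {"tx": 3, "ty": -1.7, "tz": 0, "twist": 0, "fingers": 25},
    {"tx": 2, "ty": -1.2, "tz": 0, "twist": 0, "fingers": 25},
    {"tx": 1.7, "ty": -1, "tz": 0, "twist": 0, "fingers": 25},
    {"tx": 1.7, "ty": -1, "tz": 0, "twist": 0, "fingers": 25},
    {"tx": 1.7, "ty": -1, "tz": 0, "twist": 0, "fingers": 25},
    {"tx": 1.7, "ty": -1, "tz": 0, "twist": 0, "fingers": 25},
    {"tx": 1.7, "ty": -0.9, "tz": 0, "twist": 0, "fingers": 25},
    {"tx": 1.7, "ty": -0.9, "tz": 0, "twist": 0, "fingers": 25},
    {"tx": 0.6, "ty": -0.4, "tz": 0, "twist": 0, "fingers": 25},
  ],
)

```text
time_s: 10.8
tcp_pos: [0.5818, -0.1844, 0.0491]
tcp_rot: [180.0, -0.0, 151.0]
ft_force: [-0.4, 0.1, 0.6]
opening: 0.0249
finger_force: 0.3
```

Call:
apply_moves(
  motion=[
    {"tx": 0, "ty": 0, "tz": 0, "twist": 0, "fingers": 25},
    {"tx": 0, "ty": 0, "tz": 0, "twist": 0, "fingers": 25},
  ],
)

```text
time_s: 11.0
tcp_pos: [0.5817, -0.1843, 0.0492]
tcp_rot: [180.0, 0.0, 151.0]
ft_force: [0.1, -0.3, 0.1]
opening: 0.0246
finger_force: 0.0
```

Call:
apply_moves(
  motion=[
    {"tx": -2, "ty": 1, "tz": 0, "twist": 0, "fingers": 25},
    {"tx": -5, "ty": 3, "tz": 0, "twist": 0, "fingers": 25},
    {"tx": -10, "ty": 6, "tz": 0, "twist": 0, "fingers": 25},
    {"tx": -14, "ty": 8, "tz": 0, "twist": 0, "fingers": 25},
    {"tx": -10, "ty": 5, "tz": 20, "twist": 0, "fingers": 25},
    {"tx": 0, "ty": 0, "tz": 45, "twist": 0, "fingers": 25},
    {"tx": 0, "ty": 0, "tz": 50, "twist": 0, "fingers": 25},
    {"tx": 0, "ty": 0, "tz": 50, "twist": 0, "fingers": 25},
    {"tx": 0, "ty": 0, "tz": 50, "twist": 0, "fingers": 25},
    {"tx": 15, "ty": -8, "tz": 10, "twist": 0, "fingers": 25},
    {"tx": 20, "ty": -12, "tz": 0, "twist": 0, "fingers": 25},
    {"tx": 20, "ty": -12, "tz": 0, "twist": 0, "fingers": 25},
  ],
)

```text
time_s: 12.2
tcp_pos: [0.5962, -0.1935, 0.2751]
tcp_rot: [180.0, 0.1, 151.0]
ft_force: [-0.2, 1.6, 0.3]
opening: 0.0249
finger_force: 0.0
```

Call:
apply_moves(
  motion=[
    {"tx": 0, "ty": 0, "tz": 0, "twist": 0, "fingers": 25},
    {"tx": 0, "ty": 0, "tz": 0, "twist": 0, "fingers": 25},
  ],
)

```text
time_s: 12.4
tcp_pos: [0.5955, -0.1932, 0.2737]
tcp_rot: [-180.0, -0.0, 151.0]
ft_force: [0.0, -0.2, 0.2]
opening: 0.0251
finger_force: 0.0
```

Run:
```python
from h import *
c=cap('wrist');print(-c['R'].T@c['t'],arm.get_obs()['tcp_pos'])
th=np.linspace(0,2*np.pi,72)
ring=lambda x,y,r,z:proj(c,np.c_[x+r*np.cos(th),y+r*np.sin(th),0*th+z])
X,Y=.6071,-.1993
A=ring(X,Y,.05,.045);o=np.floor(A.mean(0)-[60,50]).astype(int);print('crop',o,A.mean(0))
im=c['image'][max(o[1],0):o[1]+100,o[0]:o[0]+120,::-1]
z=cv2.resize(im,None,fx=6,fy=6,interpolation=cv2.INTER_CUBIC)
for q,col in((A,(0,255,0)),(ring(X,Y,.0212,.062),(255,255,0)),(ring(X,Y,.007,.107),(0,0,255))):
    q=(q-[o[0],max(o[1],0)]+.5)*6;print(q.mean(0));cv2.polylines(z,[q.astype(np.int32)],True,col,1)
cv2.imwrite('pics/w5.png',z)
```

```text
[ 0.52161446 -0.15299814  0.41571905] [ 0.59522346 -0.19303137  0.27405376]
crop [217 137] [277.23516668 187.49516515]
[364.41100008 305.97099093]
[363.76116218 330.53728152]
[364.01085436 400.37376612]
```

View pics/w5.png

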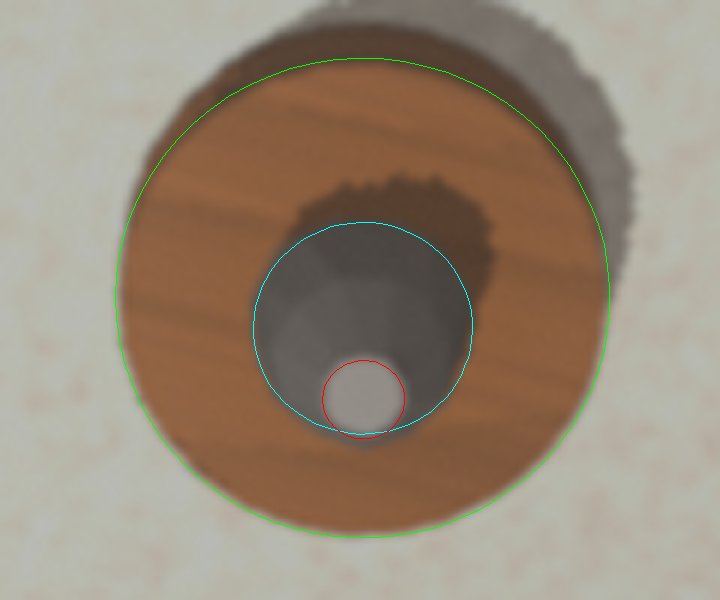

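The wrist close-up shows the disc, belly and cap all matching concentric model rings to within about 1 mm, and the stone is upright. Handing in.

```bash
python3 -c "
from bench import job_done
print(job_done())"
```

```text
the job is handed in; nothing more can be done
None
```

The stone now stands upright within about 1 mm of the plinth's centre by the last wrist image, nudged there in two gentle pushes; the plinth looked unmoved, I didn't re-measure the other objects, and the job is handed in at about 12.5 s.

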